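# Refit the cleaned electrodes in the analyser's electrode holder

### The job

Put the two cleaned white electrodes back into the electrode holder, each upright in the empty bay that narrows to its own thickness, low shoulder to the same side as on the reference electrode already fitted. The cradle with the bays floats from side to side, so feel for each slot, then press the electrode gently past the sprung contact until it is fully home; they are fragile, so never force one. Then swing the retaining bar down flat over the shoulders, and do not disturb the pen, forceps, cup and bottle standing around.

Things in the scene. Friction and masses are not known exactly. Their poses are not given: they have to be found in the camera images.
- holder: Electrode holder, fixed on the bench: aluminium base 84 x 196 mm, 8 mm high; origin near its centre, at bench level, z up, y along the row of bays, -x its front. It carries a grey cradle, 58 mm in x, wall tops 52 mm above the bench, with three bays narrowing towards +y: the widest (36 mm to -y of the middle one) holds a fitted 24 mm reference electrode, 92 mm high; middle and narrow bays are empty.
- middle_bay (a point): Mouth centre of the middle bay, at wall-top height, FOR THE CRADLE AGAINST ITS -y STOP. The cradle with all bays slides along the holder's y, 0 to 20 mm to +y of that stop, against about 3 N. It starts 4 to 20 mm from the stop; no measured pose shows where: find the slots by touch or by eye. This point does not move with it. A cushion lets the cradle give up to 3 mm down under some 3 to 18 N.
- narrow_bay (a point): Mouth centre of the narrow bay, at wall-top height, likewise for the cradle against its -y stop; always 36 mm to +y of the middle bay. Both bays are 46 mm long in x (with 3 mm bevels there), along the holder's axes. Middle bay 19.6 mm wide, narrow bay 13.6 mm wide in y, with square edges there; solid flat land on both sides of each, 13 mm wide between wide and middle bay, 19 mm between middle and narrow.
- electrode_thick_grip (a point): White electrode, 18 mm thick (y), upright on the bench, about 45 g. Foot block 44 mm (x), 36 mm high; above it a grip tab 28 mm (x), top 72 mm above the underside, set to +x, leaving a 16 mm low shoulder at -x. Point: tab centre, 55 mm above the underside, 8 mm to +x of the foot's centre; grasp across x. Goes in the middle bay, axes along the holder's; home, this point is 75 mm above the bench.
- electrode_thin_grip (a point): White electrode, 12 mm thick (y), about 35 g, upright on the bench; otherwise as the thick one: foot block 44 mm (x), 36 mm high, grip tab 28 mm (x) up to 72 mm, low shoulder at -x. Point: tab centre, 55 mm above the underside, 8 mm to +x of the foot's centre. Goes in the narrow bay, axes along the holder's (shoulder to -x); home, this point is 75 mm above the bench.
- electrode_seats (a point): Point on the base below the bays, 20 mm above the bench, level with the seats, 32 mm below the wall tops. There the middle bay narrows to 13.4 mm between two ledges (18 mm electrode stops, a 12 mm one falls 8 mm too deep); the narrow bay has a flat seat. In both a brass leaf bows 2.6 mm from the -y wall, 4 to 26 mm deep, sprung with 4 N: an electrode must be pushed home with about 3 to 8 N.
- bar (a joint): Angle (rad) of the holder's steel retaining bar: 0 closed, flat along the row over the electrodes' shoulders, 0.5 to 1 mm above them when they are home; it starts open at 1.65 to 1.9, upright and leaning a little outward (to the holder's -y); stop at 1.95. Light friction; once well past upright it falls towards closed.
- bar_hinge (a point): Hinge axis of the bar, parallel to the holder's x: 15 mm to -x and 85 mm to -y of the holder's origin, 60.5 mm above the bench. Opening turns the bar's free end up from +y. The bar is 8 mm wide, 7.5 mm thick and 168 mm long from here.
- bar_tab (a point): Middle of the outer face of the black 18 x 22 mm thumb tab at the bar's free end, 170 mm from the hinge axis. The face looks up when the bar is closed and to the holder's -y when it stands open. Closed, it is 65 mm above the bench, beyond the narrow end of the row and clear of the electrodes.
- pen: Marker pen lying near the front edge, 15 x 138 x 16 mm; bystander, origin under its centre.
- forceps: Fine steel forceps lying near the front edge, 16 x 128 x 11 mm; bystander, origin under its centre.
- cup: Specimen cup with screw lid, 66 mm across, 70 mm high, behind the electrodes; bystander, origin under its centre.
- stain: Small brown bottle, 38 mm across, 70 mm high, behind the holder; bystander, origin under its centre.
Not all that is in view belongs to the job. What is shaped like the part that bears electrode_thick_grip but orange or yellow is not meant.

How it is judged:
By the outcome, as a careful person would: the job done as asked, in the order asked, and still so for the second after the job is handed in, with the robot touching nothing.
It also fails if it takes over 72 s, if anything falls off the work surface, if the arm or the gripper's body presses on something with over 40 N, if the wrist force passes 120 N, or if a joint passes its speed limit or range.

### The arm

A 6-joint arm with a two-finger parallel gripper is mounted at the origin on a cart in front of the work surface, level with it; the furniture and walls round the work are solid. World frame = base frame: x ahead of the robot, y to its left, z up, the work surface at z = 0. Lengths are in mm, angles in degrees, forces in N, time in s.
With the tool pointing down it reaches from about 325 to 925 mm from the base axis. Payload 3.1 kg.
Tool frame: the origin (TCP) lies at the very end of the fingers, on their centre line; the grasp point (between the pads) lies grasp_offset behind it (grasp_offset is the distance from the TCP to the grasp point, in mm); z points along the fingers, x is the direction in which the jaws open and shut, and the axes are right-handed (so a half turn about z gives the same grasp; the last joint's range is limited). The gripper opens to 85 mm and grips with 20 to 120 N. Pads are 22 mm wide; open, the fingers measure 114 mm over their backs; the gripper's body (76 mm by 85 mm) begins 54 mm behind the grasp point. The pads swing forward as they close: fully open they stand 13 mm farther back than shut.
Start: joints at [63.071, 12.427, 92.441, -0, 75.132, -6.429], TCP at [218.866, 585.437, 231.3] pointing down, gripper open.
Joint ranges: [-157.48, 157.48], [-44.54, 120.13], [17.64, 146.25], [-64.5, 244.5], [7.68, 150.69], [-147.95, 147.95]. Speed limits (degrees/s): [159.86, 159.86, 180, 180, 180, 180].

### API

Orientations are given as [roll, pitch, yaw] about the fixed x, y, z axes, in that order (R = Rz(yaw) Ry(pitch) Rx(roll)).
In Python, from station import * gives the robot as it stands. Calls block until the motion is done:
- goto(position, orientation): joint-space move of the TCP to a pose.
- move_l(position, attitude=None, speed=150): straight line of the TCP; attitude=None keeps the orientation; speed is the mean speed in mm/s.
- move_j(angles): joint-space move.
- grip(opening, squeeze=None): finger opening in mm; squeeze is the grip in N (None keeps the last); returns when the fingers have stopped.
- wait(seconds).
- solve_ik(position, orientation): joint angles nearest the present ones, or None.
- get_obs(): the state.
- get_image(name): name is "scene" or "top" or "wrist"; returns the picture (480x640x3 uint8, red, green, blue); there is no depth.
- get_calibration(name): a dict with "fx", "fy", "cx", "cy" (pixels), "R" (3x3) and "t" (3): a world point X has camera coordinates R X + t; the wrist camera has in their place "mount" (4x4, takes a point from camera to tool coordinates, whose origin is the TCP and whose axes are the tool frame's). Camera axes: x right, y down, z forward; pixel columns grow to the right and rows downward; lengths in mm; the calibration is good to about 2 mm. The wrist camera is an equidistant fisheye: a pixel r from the principal point sees the ray r / f radians off the axis. A picture is of the moment at which its call begins: read the wrist's pose just before it. get_calibration takes no time and is no camera call.
A pose or a line that the arm cannot do raises Unreachable and nothing moves.
- sign_off(): hands the job in, once; it reports no verdict.
Trained networks look in the newest picture that a camera, given by its name, has taken for a name from the list of things; names that differ only in an ending like _2 or _b are one class to them, and where a whole thing is asked for, a point or a joint stands for the part that bears it (a point fixed in the world has none). Each returns a list of dicts, best first, with "score" (0 to 1); they miss things now and then, are a little off and sometimes report something else, mostly with a low value. They report only what shows in the picture. A call takes as long as a camera call. They do not tell look-alikes from the thing itself.
- spot_in(name, camera): "extent" ([centre column, centre row, width, height] in pixels, round what is visible of it).
- regions_of(name, camera): "region" (480x640 bool, what is visible of it) and "extent" ([centre column, centre row, width, height] in pixels, round what is visible of it).
The state is a dict: "t": time; "joint_pos": joint angles; "qvel": joint speeds; "effort": joint torques, N m; "tcp_pos": TCP position; "ee_rot": TCP orientation; "wrist_force": force on the tool from outside, world axes, zero at the start; "moment": the same for the moment, N m; "grip_width": finger opening in mm.
Only numpy, scipy, OpenCV 4.12 (cv2) and the standard library are available. Lean on these libraries where they do the work, as an engineer would, in place of code of your own. Each camera call takes 0.05 s, during which the arm holds its last target. There are 200 camera calls.

## Working session

There is one attempt and no reset: what is moved stays moved. The work goes in short steps, each a Python script; the robot and the scene stay as the last script left them, time stands still between calls to the robot, and variables do not carry over. Pictures are saved under pics/ and viewed, about 8 in all and at most 12, crops included, and the job is handed in when it is done.

```bash
ls; mkdir -p pics
python3 - <<'E'
from station import *
import cv2,numpy as np
o=get_obs();print(o)
for n in("scene","top"):
    im=get_image(n);cv2.imwrite(f"pics/{n}0.png",im[:,:,::-1])
    c=get_calibration(n);print(n,c)
    for k in("holder","electrode_thick_grip","electrode_thin_grip","bar","bar_tab","pen","forceps","cup","stain"):
        print(k,[(np.round(d["extent"]).astype(int).tolist(),round(d["score"],2)) for d in spot_in(k,n)])
print(get_calibration("wrist"))
try: print(grasp_offset)
except Exception as e: print(e)
E
```

```text
pics
{'t': 0.0, 'joint_pos': array([ 6.30712092e+01,  1.24764380e+01,  9.25291523e+01,  5.29393076e-04,
        7.51320199e+01, -6.42831783e+00]), 'qvel': array([ 0.12926742,  0.11097754,  0.01465817,  0.06841022, -0.03114745,
       -0.1168147 ]), 'effort': array([ 7.50713316e-04, -3.96844018e+01, -3.03855443e+01, -2.87274383e-05,
        9.64959094e-03,  8.66690954e-06]), 'tcp_pos': array([218.48525005, 584.69353104, 229.9655943 ]), 'ee_rot': array([-1.79984085e+02,  1.36687742e-01,  6.94994095e+01]), 'wrist_force': array([0.49415561, 1.01771893, 0.15012896]), 'moment': array([0.01983964, 0.04508441, 0.00455847]), 'grip_width': 85.34823940170767}
scene {'fx': 516.4004749186405, 'fy': 516.4004749186405, 'cx': 318.50815406372936, 'cy': 234.84485502620157, 'R': array([[-0.86448555, -0.50247228,  0.01365081],
       [-0.30455826,  0.50199032, -0.80947513],
       [ 0.39988624, -0.70393702, -0.58699546]]), 't': array([ 534.50085935,  123.05705562, 1015.17686501])}
holder [([338, 226, 29, 58], 0.79)]
electrode_thick_grip [([220, 363, 28, 42], 0.93), ([336, 275, 17, 34], 0.75), ([328, 304
[... 876 characters left out ...]
175, 17, 20], 0.31)]
bar [([440, 224, 39, 17], 0.61)]
bar_tab [([440, 224, 39, 14], 0.76)]
pen [([381, 281, 52, 8], 0.71)]
forceps [([308, 178, 25, 24], 0.39)]
cup [([309, 177, 24, 28], 0.56)]
stain [([345, 176, 16, 20], 0.64)]
{'fx': 371.64829954431775, 'fy': 371.64829954431775, 'cx': 317.6111771402173, 'cy': 236.7341021925845, 'mount': array([[ 9.99999960e-01,  1.85922593e-04,  2.11234454e-04,
         7.47032213e-01],
       [-2.39710492e-04,  9.56001281e-01,  2.93362392e-01,
        -7.51559282e+01],
       [-1.47397712e-04, -2.93362431e-01,  9.56001288e-01,
        -1.42639264e+02],
       [ 0.00000000e+00,  0.00000000e+00,  0.00000000e+00,
         1.00000000e+00]])}
18.700000000000003
```

Run:
```python
import cv2
a=cv2.imread("pics/top0.png")[130:330,170:510];cv2.imwrite("pics/topc.png",cv2.resize(a,None,fx=2.35,fy=2.35,interpolation=cv2.INTER_CUBIC))
a=cv2.imread("pics/scene0.png")[150:430,140:460];cv2.imwrite("pics/scc.png",cv2.resize(a,None,fx=2.1,fy=2.1,interpolation=cv2.INTER_CUBIC))
```

```text
(no output)
```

View pics/topc.png

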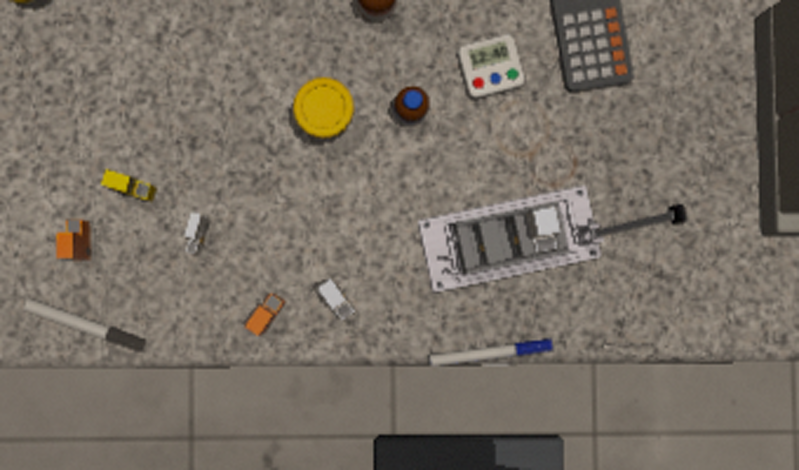

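View pics/scc.png

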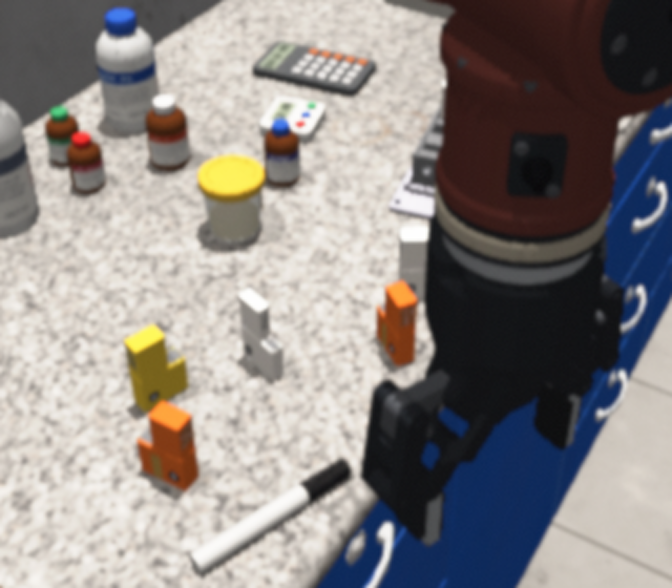

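The top crop shows the following (full-image pixels in brackets):
- **White electrodes:** the thick one is at crop (336,298) [313,257], with its tab up-left. The thin one is at (195,231) [253,228], with its tab up.
- **Look-alikes:** orange at (72,240) and (265,314), yellow at (128,185). These are not meant.
- **Holder:** at (510,240), with the reference electrode on the right and the bar open to the right.

I'll check the white ones close up with the wrist camera on the way.

```bash
cat > h.py <<'E'
from station import *
import numpy as np,cv2
from scipy.spatial.transform import Rotation as Ro
def ray(n,px,pose=None):
    c=get_calibration(n);u=(px[0]-c["cx"])/c["fx"];v=(px[1]-c["cy"])/c["fy"]
    if n!="wrist":
        return -c["R"].T@c["t"], c["R"].T@np.array([u,v,1])
    r=np.hypot(u,v);d=np.array([np.sin(r)*u/r,np.sin(r)*v/r,np.cos(r)]) if r>1e-9 else np.array([0,0,1.])
    p,rpy=pose;R=Ro.from_euler("xyz",rpy,degrees=True).as_matrix();M=c["mount"]
    return np.array(p)+R@M[:3,3], R@M[:3,:3]@d
def at(n,px,z,pose=None):
    o,d=ray(n,px,pose);return (o+d*(z-o[2])/d[2])[:2]
def proj(X,pose):
    c=get_calibration("wrist");p,rpy=pose;R=Ro.from_euler("xyz",rpy,degrees=True).as_matrix();M=c["mount"]
    q=M[:3,:3].T@(R.T@(np.array(X,float)-np.array(p))-M[:3,3])
    th=np.arctan2(np.hypot(q[0],q[1]),q[2]);k=c["fx"]*th/np.hypot(q[0],q[1])
    return np.array([c["cx"]+k*q[0],c["cy"]+k*q[1]])
def D(yaw):return [180,0,yaw]
def snap(name):
    o=get_obs();im=get_image("wrist");cv2.imwrite(f"pics/{name}.png",im[:,:,::-1])
    np.save(f"pics/{name}.npy",np.r_[o["tcp_pos"],o["ee_rot"]]);return im
def pose(name):
    a=np.load(f"pics/{name}.npy");return a[:3],a[3:]
E
python3 - <<'E'
from h import *
P={k:at("top",px,z) for k,px,z in(("thin",(253,228),50),("thick",(313,257),50),("hold",(170+510/2.35,130+240/2.35),20),("tab",(170+678/2.35,130+214/2.35),220))}
for k in P:print(k,P[k].round(0))
for k,y,z in(("thin",-9,170),("thick",38,170),("hold",10,230)):
    goto([*P[k],z],D(y));snap(k);print(k,get_obs()["t"],get_obs()["tcp_pos"].round(1))
ims=[cv2.imread(f"pics/{k}.png") for k in P if k!="tab"]
m=np.hstack([cv2.resize(i[100:400,190:450],None,fx=1.53,fy=1.53) for i in ims[:2]]);cv2.imwrite("pics/m.png",m)
i=ims[2];cv2.imwrite("pics/hv.png",cv2.resize(i,None,fx=1.25,fy=1.25,interpolation=cv2.INTER_CUBIC));print(m.shape)
E
```

```text
thin [512. 385.]
thick [437. 232.]
hold [501.  38.]
tab [514. -89.]
thin 2.4 [511.6 386.5 170.4]
thick 3.4 [437.8 233.4 170.6]
hold 4.3083 [500.5  39.3 229.1]
(459, 796, 3)
```

View pics/m.png

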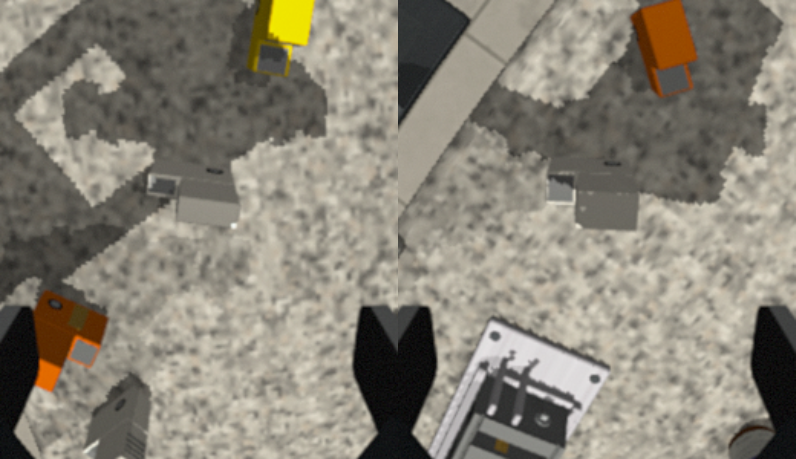

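View pics/hv.png

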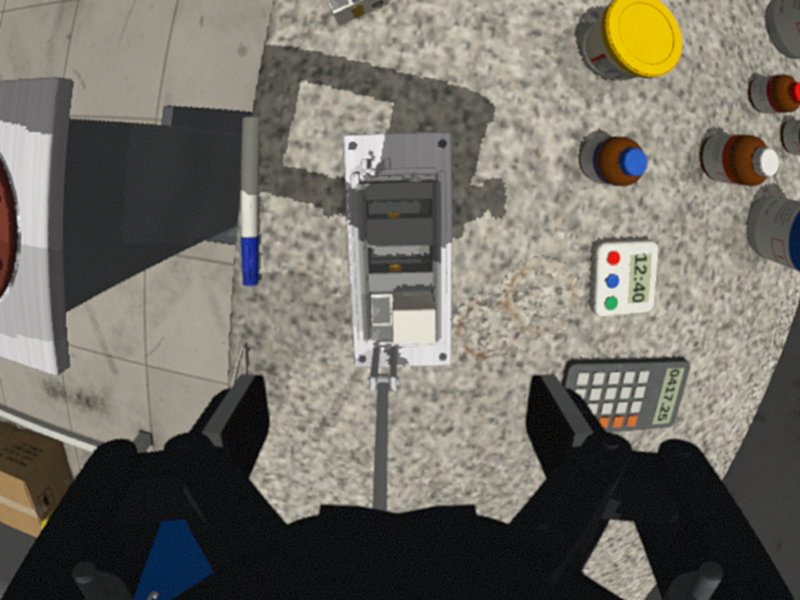

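The wrist views show both white electrodes: tab to image right (+x), shoulder to the left, as wanted. Orange and yellow blocks lie apart from them. In the holder view, the base spans (345,135) to (452,366), the narrow bay is at row ~205, the middle bay at row ~258, and the reference shoulder is at -x. Next I'll rectify these to metric planes.

```bash
cat >> h.py <<'E'
def rect(name,org,yaw,z,hx,hy,s):
    # columns = local x, rows = -local y
    im=cv2.imread(f"pics/{name}.png");ps=pose(name);c,sn=np.cos(np.radians(yaw)),np.sin(np.radians(yaw))
    W,H=int(2*hx*s),int(2*hy*s);m=np.zeros((H,W,2),np.float32)
    for r in range(H):
        for q in range(W):
            a,b=q/s-hx,hy-r/s;m[r,q]=proj([org[0]+c*a-sn*b,org[1]+sn*a+c*b,z],ps)
    o=cv2.remap(im,m,None,cv2.INTER_CUBIC)
    o=cv2.convertScaleAbs(o,alpha=1.5)
    for v in range(-int(hx)//10*10,int(hx)+1,10):
        x=int((v+hx)*s);cv2.line(o,(x,0),(x,8 if v else 20),(0,0,255),1)
    for v in range(-int(hy)//10*10,int(hy)+1,10):
        y=int((hy-v)*s);cv2.line(o,(0,y),(8 if v else 20,y),(0,0,255),1)
    return o
E
python3 - <<'E'
from h import *
f=lambda cx,cy:(190+cx/1.53,100+cy/1.53)
for n,cs in(("thin",[(180,192),(236,196),(239,228),(177,224)]),("thick",[(179,192),(240,192),(240,229),(178,229)])):
    q=np.array([at("wrist",f(*c),72,pose(n)) for c in cs]);print(n,q.round(1).tolist(),q.mean(0).round(1))
    e=(q[1]+q[2]-q[0]-q[3])/2;print(np.linalg.norm(e),np.degrees(np.arctan2(e[1],e[0])),np.linalg.norm(q[0]+q[1]-q[2]-q[3])/2)
    globals()[n]=q.mean(0)
q=np.array([at("wrist",(a/1.25,b/1.25),8,pose("hold")) for a,b in[(345,135),(450,134),(452,364),(357,366)]]);H=q.mean(0);print(q.round(1).tolist(),H)
e=(q[0]+q[1]-q[2]-q[3])/2;print(np.linalg.norm(e),yaw:=np.degrees(np.arctan2(-e[0],e[1])))
a=rect("thin",thin,-9,72,30,24,6);b=rect("thick",thick,38,72,30,24,6)
top=np.hstack([a,b]);
c=rect("hold",H,yaw,8,60,110,2.6);d=rect("hold",H,yaw,52,60,110,2.6)
cv2.imwrite("pics/r1.png",top);cv2.imwrite("pics/r2.png",np.hstack([c,d]));print(top.shape,c.shape)
E
```

```text
thin [[506.8, 396.9], [530.9, 391.3], [530.2, 376.3], [503.0, 382.4]] [517.7 386.7]
26.295578943934412 -12.949264069553273 14.868425992405339
thick [[426.4, 236.6], [447.5, 253.2], [458.5, 239.9], [436.5, 222.7]] [442.2 238.1]
27.37637195740964 38.006489218675114 17.234943273045396
[[444.6, 124.6], [524.3, 139.5], [564.7, -48.9], [483.8, -65.2]] [504.3852572   37.49528773]
193.21315284810416 11.88056610797428Traceback (most recent call last):
  File "<stdin>", line 9, in <module>
  File "h.py", line 30, in rect
    a,b=q/s-hx,hy-r/s;m[r,q]=proj([org[0]+c*a-sn*b,org[1]+sn*a+c*b,z],ps)
                             ~~~~^^^^^^^^^^^^^^^^^^^^^^^^^^^^^^^^^^^^^^^^
  File "h.py", line 14, in proj
    c=get_calibration("wrist");p,rpy=pose;R=Ro.from_euler("xyz",rpy,degrees=True).as_matrix();M=c["mount"]
ValueError: time passes only in moves, steps and waits
```

```bash
sed -i 's/^from scipy/import functools\nget_calibration=functools.lru_cache(None)(get_calibration)\nfrom scipy/' h.py
python3 - <<'E'
from h import *
a=rect("thin",[517.7,386.7],-12,72,30,24,6);b=rect("thick",[442.2,238.1],38,72,30,24,6)
cv2.imwrite("pics/r1.png",np.hstack([a,b]))
H=[504.4,37.5];yaw=11.9
c=rect("hold",H,yaw,8,60,110,2.6);d=rect("hold",H,yaw,52,60,110,2.6)
cv2.imwrite("pics/r2.png",np.hstack([c,d]))
E
```

```text
(no output)
```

View pics/r1.png

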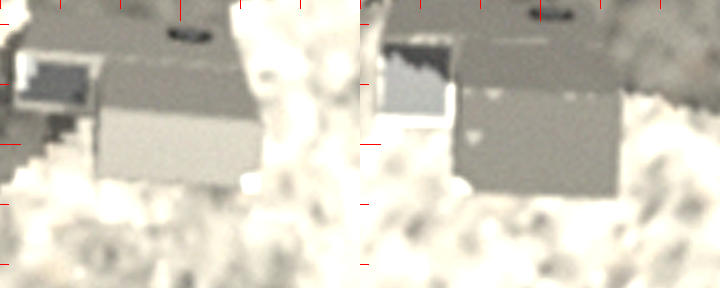

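View pics/r2.png

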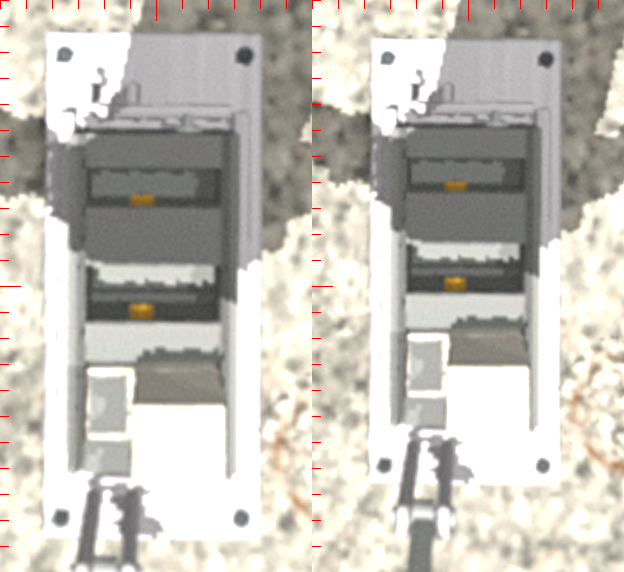

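Results from the rectified pictures:
- **Thin tab:** rows 107–187, yaw about -14.5°.
- **Thick tab:** rows 92–195, yaw about 37°.
- **Cradle:** the middle bay centre is at local (-1.0, 7.3) and the narrow bay at (-1.0, 43.1). The 35.8 mm spacing matches the stated 36 mm.

Next I'll grasp the thick electrode and bring it above the middle bay.

```bash
cat >> h.py <<'E'
H0=np.array([504.4,37.5]);HY=11.8
def rot(a,v):c,s=np.cos(np.radians(a)),np.sin(np.radians(a));return np.array([c*v[0]-s*v[1],s*v[0]+c*v[1]])
def loc(x,y):return H0+rot(HY,[x,y])
def tol(p):return rot(-HY,np.array(p)[:2]-H0)
def F():
    o=get_obs();return o["wrist_force"]
def st(tag=""):
    o=get_obs();f=o["wrist_force"];l=rot(-HY,f[:2]);print(tag,"t%.2f"%o["t"],"loc",tol(o["tcp_pos"]).round(2),"z%.2f"%o["tcp_pos"][2],"F",l.round(1),f[2].round(1),"M",o["moment"].round(2),"w%.1f"%o["grip_width"]);return o
def pick(xy,yaw,z=39):
    grip(65);goto([*xy,115],D(yaw));move_l([*xy,z],D(yaw),200);wait(.1);st("at")
    grip(0,30);st("gr");move_l([*xy,140],D(yaw),250)
E
python3 - <<'E'
from h import *
goto([442,238,140],D(37));st()
xy=np.array([442.2,238.1])+rot(38,[-.4,.1])
pick(xy,37);st("up")
goto([*loc(7,7.3),130],D(HY));wait(.2);st("over")
move_l([*loc(7,7.3),39+52+4],D(HY),150);wait(.15);st("near")
snap("near");im=cv2.imread("pics/near.png");cv2.imwrite("pics/nearc.png",cv2.resize(im[60:420,140:500],None,fx=1.6,fy=1.6,interpolation=cv2.INTER_CUBIC))
E
```

```text
t5.22 loc [-19.56 209.04] z140.48 F [ 0.7 -0.6] 0.4 M [ 0.01 -0.08 -0.  ] w85.3
at t6.44 loc [-18.27 209.31] z41.00 F [0.1 0. ] 0.1 M [ 0.02  0.01 -0.05] w64.6
gr t6.86 loc [-19.38 209.16] z40.06 F [-1.2 -0.8] 4.8 M [ 0.02  0.1  -0.03] w27.0
up t7.41 loc [-20.69 208.89] z139.66 F [-0.7  0.4] -1.7 M [ 0.02  0.02 -0.03] w27.9
over t8.44 loc [6.83 8.84] z129.76 F [-0.1  1.3] -0.3 M [-0.01  0.    0.01] w27.8
near t8.97 loc [7.76 7.32] z95.99 F [0.3 0.1] -0.7 M [-0.02 -0.04 -0.01] w27.5
```

View pics/nearc.png

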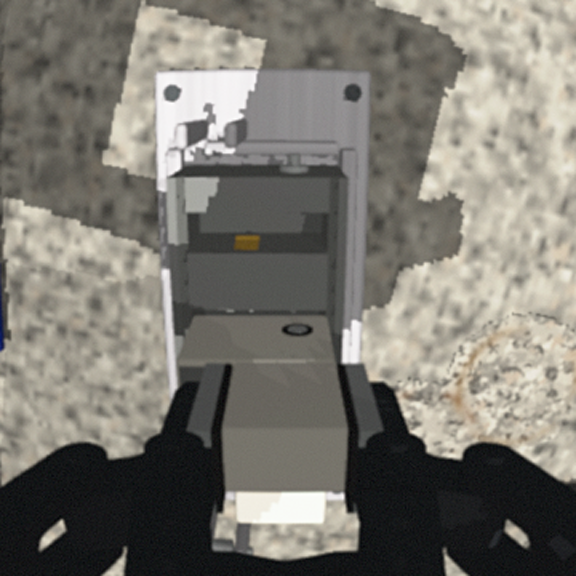

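The thick electrode is held upright, width 28, just above the middle bay, with the shoulder at left (-x) as on the reference. Now a guarded descent with a search.

```bash
cat >> h.py <<'E'
def descend(xy,z0,z1,step,fmax,b,yaw=HY,v=25,verb=1):
    """lower in steps; stop when the upward force exceeds fmax"""
    z=z0
    while z>z1:
        z=max(z-step,z1);move_l([*xy,z],D(yaw),v);o=get_obs();f=o["wrist_force"]-b
        if verb:print("  c%.1f z%.2f"%(z,o["tcp_pos"][2]),"loc",tol(o["tcp_pos"]).round(2),"F",rot(-HY,f[:2]).round(1),f[2].round(1))
        if f[2]>fmax:return z,True
    return z,False
E
python3 - <<'E'
from h import *
wait(.2);b=np.mean([get_obs()["wrist_force"] for _ in range(3)],0);np.save("b.npy",b);st("base")
z,hit=descend(loc(7,7.3),95,86,1,3,b);print(z,hit);wait(.2);st("end")
E
```

```text
base t9.22 loc [7.37 7.14] z95.57 F [-0.3 -0.3] -0.8 M [0.05 0.   0.03] w27.3
  c94.0 z93.91 loc [6.86 7.28] F [1.  0.3] -0.4
  c93.0 z92.85 loc [6.89 7.32] F [0.1 0.3] 0.4
  c92.0 z91.85 loc [6.86 7.32] F [1.1 0.1] 0.6
  c91.0 z90.90 loc [6.91 7.33] F [-0.2  0.1] 0.2
  c90.0 z89.93 loc [6.93 7.32] F [0.2 0. ] 0.8
  c89.0 z88.89 loc [6.9  7.31] F [-0.4  0.3] 0.1
  c88.0 z87.91 loc [6.93 7.3 ] F [0.4 0.2] 0.8
  c87.0 z86.91 loc [6.93 7.32] F [-0.4  0.1] 0.2
  c86.0 z85.91 loc [6.93 7.32] F [ 0.5 -0.2] 0.9
86 False
end t11.68 loc [7.03 7.29] z86.01 F [0.8 0.2] -1.0 M [-0.01 -0.02  0.02] w27.1
```

Run:
```python
from h import *
b=np.load("b.npy")
z,hit=descend(loc(7,7.3),86,66,2,8,b,v=40)
if not hit: z,hit=descend(loc(7,7.3),z,57,1,9,b,v=25)
print(z,hit);wait(.2);st("end")
```

```text
c84.0 z83.77 loc [6.78 7.34] F [0.5 1.5] 0.2
  c82.0 z81.76 loc [6.8  7.34] F [-0.2  0.3] 0.5
  c80.0 z79.80 loc [6.83 7.35] F [0.2 0.7] -0.0
  c78.0 z78.12 loc [7.3  7.39] F [0.7 0.1] -0.3
  c76.0 z76.72 loc [7.54 7.35] F [-0.2  1.7] 5.5
  c74.0 z73.90 loc [7.29 7.39] F [1.5 1.8] 1.7
  c72.0 z71.69 loc [6.98 7.38] F [2.1 1.7] 1.1
  c70.0 z69.59 loc [6.73 7.39] F [1.8 1.7] 1.9
  c68.0 z67.62 loc [6.7  7.37] F [0.8 1.7] 1.2
  c66.0 z65.70 loc [6.82 7.37] F [0.9 1.3] 1.3
  c65.0 z64.87 loc [6.85 7.35] F [0.9 2.5] 2.0
  c64.0 z63.92 loc [6.94 7.35] F [0.1 1.8] 1.9
  c63.0 z62.92 loc [7.03 7.33] F [0.5 2.6] 2.2
  c62.0 z61.89 loc [7.04 7.33] F [0.7 2.2] 0.5
  c61.0 z60.89 loc [7.04 7.34] F [0.1 3.1] 1.2
  c60.0 z60.03 loc [7.07 7.32] F [0.2 3.1] 2.8
  c59.0 z59.40 loc [7.1  7.27] F [-0.1  3. ] 5.4
  c58.0 z58.79 loc [7.17 7.17] F [-1.5  2.1] 8.6
  c57.0 z58.23 loc [7.22 7.09] F [-2.6  2.2] 11.3
57 True
end t16.62 loc [7.21 7.1 ] z58.25 F [-2.8  2.5] 9.1 M [ 0.35  0.69 -0.12] w27.9
```

Run:
```python
from h import *
move_l([*loc(7,7.3),59.8],D(HY),40);st("rel");grip(65);st("open")
move_l([*loc(7,7.3),135],D(HY),250);snap("mid");st()
t=np.array([517.7,386.7])+rot(-12,[-.15,-.6])
pick(t,-14.5);st("up")
goto([*loc(7,43),130],D(HY));move_l([*loc(7,43),97],D(HY),150);wait(.3)
b=np.mean([get_obs()["wrist_force"] for _ in range(3)],0);np.save("b.npy",b);st("near")
cv2.imwrite("pics/midr.png",rect("mid",H0,HY,92,50,90,3))
z,hit=descend(loc(7,43),97,86,1.2,3,b,v=30);print(z,hit);wait(.1);st("end")
```

```text
rel t16.88 loc [7.26 7.13] z59.85 F [1.3 2. ] 2.5 M [ 0.41 -0.02 -0.05] w27.7
open t17.32 loc [6.74 7.2 ] z59.49 F [-0. -1.] -0.1 M [ 0.03 -0.02 -0.02] w65.0
 t17.82 loc [6.68 7.35] z134.89 F [ 0.6 -0.2] -0.6 M [ 0.   -0.03  0.01] w65.1
at t19.96 loc [ 85.98 338.75] z41.19 F [0.5 1. ] 1.0 M [ 0.02  0.01 -0.03] w65.0
gr t20.38 loc [ 85.   339.05] z40.39 F [-0.9  0.4] 4.6 M [-0.08  0.03  0.02] w27.5
up t20.93 loc [ 83.82 338.55] z140.03 F [-0.1  0.4] -1.0 M [-0.01 -0.02  0.02] w27.2
near t22.76 loc [ 7.82 42.95] z98.00 F [-0.4  0.1] -0.4 M [ 0.02 -0.02 -0.03] w27.3
  c95.8 z95.93 loc [ 7.   42.95] F [0.9 0.2] -0.3
  c94.6 z94.43 loc [ 6.83 42.99] F [1.7 0.5] 0.1
  c93.4 z93.24 loc [ 6.87 43.02] F [ 0.3 -0. ] 0.2
  c92.2 z92.06 loc [ 6.89 43.04] F [ 1.6 -0.1] 0.8
  c91.0 z90.84 loc [ 6.86 43.04] F [0.3 0.3] 0.2
  c89.8 z89.70 loc [ 6.9  43.01] F [0.2 1.2] -0.0
  c88.6 z88.47 loc [ 6.89 43.03] F [ 0.  -0.4] -0.2
  c87.4 z87.29 loc [ 6.92 43.01] F [0.5 1.1] -0.2
  c86.2 z86.09 loc [ 6.92 43.01] F [-0.8  0.4] -0.4
  c86.0 z86.00 loc [ 6.99 43.01] F [-0.1  0.8] 0.2
86 False
end t25.36 loc [ 6.98 43.01] z85.98 F [-0.4  0.5] -0.4 M [0.14 0.04 0.  ] w27.8
```

View pics/midr.png

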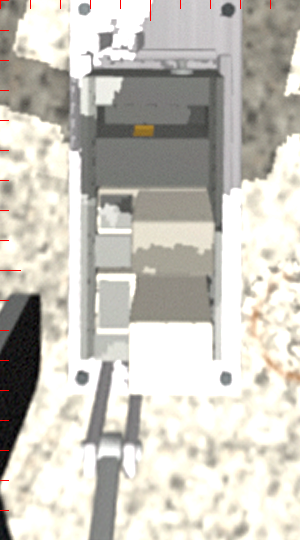

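The picture shows the thick electrode seated in the middle bay (rows 190–270), with its shoulder on the same side as the reference. The thin one entered the narrow bay freely, so I'll press it home.

Run:
```python
from h import *
b=np.load("b.npy")
z,hit=descend(loc(7,43),86,66,2,8,b,v=40)
if not hit: z,hit=descend(loc(7,43),z,57,1,8,b,v=30)
print(z,hit);wait(.15);st("end")
if z<60:
    move_l([*loc(7,43),59.8],D(HY),40);grip(65);st("open")
    move_l([*loc(7,43),160],D(HY),250);st()
    snap("fin");c=cv2.imread("pics/fin.png");cv2.imwrite("pics/finc.png",cv2.resize(c,None,fx=1.25,fy=1.25))
```

```text
c84.0 z83.86 loc [ 6.96 43.06] F [0.5 1. ] -0.6
  c82.0 z81.90 loc [ 7.07 43.19] F [0.3 1.2] -0.3
  c80.0 z79.90 loc [ 7.09 43.3 ] F [0.6 3.1] -0.3
  c78.0 z78.27 loc [ 7.39 43.01] F [1.2 2.5] 1.9
  c76.0 z76.91 loc [ 7.57 42.83] F [0.  2.1] 6.6
  c74.0 z74.03 loc [ 7.48 42.76] F [2.2 2.2] 1.3
  c72.0 z71.85 loc [ 7.07 42.79] F [2.  0.8] 1.3
  c70.0 z69.77 loc [ 6.87 42.86] F [1.5 0.2] 2.1
  c68.0 z67.78 loc [ 6.83 42.9 ] F [1.9 0.1] 1.7
  c66.0 z65.82 loc [ 6.89 42.91] F [0.7 1. ] 1.9
  c65.0 z64.93 loc [ 6.92 42.93] F [1.4 0. ] 1.6
  c64.0 z63.95 loc [ 6.97 42.96] F [ 2.5 -0.3] 1.9
  c63.0 z62.93 loc [ 7.03 42.95] F [1.4 1.4] 2.3
  c62.0 z61.95 loc [ 7.09 42.94] F [1.3 0.4] 1.7
  c61.0 z60.95 loc [ 7.06 42.96] F [ 1.1 -0.3] 3.3
  c60.0 z60.03 loc [ 7.08 42.95] F [1.4 0.2] 2.9
  c59.0 z59.37 loc [ 7.13 42.99] F [-0.5 -0.3] 6.7
  c58.0 z58.80 loc [ 7.17 43.  ] F [-1.5  0.4] 7.6
  c57.0 z58.25 loc [ 7.25 43.01] F [-3.   0.6] 11.9
57 True
end t30.26 loc [ 7.25 43.01] z58.27 F [-3.5  0.6] 9.8 M [-0.06  0.44  0.  ] w27.5
open t30.96 loc [ 6.56 43.06] z59.37 F [-0.1 -0.2] -0.2 M [ 0.05  0.04 -0.04] w65.0
 t31.51 loc [ 7.19 42.96] z160.54 F [0.9 0.6] -0.2 M [ 0.03 -0.03  0.02] w65.0
```

Both electrodes reached their hard stop at TCP z ≈ 60, i.e. home. Earlier readings put the bar tab at about local (-16.5, -126), θ ≈ 1.81. With the fingers closed, I'll push it from its -y side.

Run:
```python
from h import *
move_l([*loc(-10,20),290],D(HY),300);grip(0)
goto([*loc(-16,-165),290],D(HY));move_l([*loc(-16,-165),208],D(HY),200);st("beh")
for y,z in((-140,208),(-120,208),(-105,208),(-90,208),(-75,206),(-60,203),(-45,199),(-30,194)):
    move_l([*loc(-16,y),z],D(HY),90);st()
wait(.8)
goto([*loc(60,-20),300],D(HY));wait(.1)
snap("bar");im=cv2.imread("pics/bar.png");cv2.imwrite("pics/barc.png",im)
```

```text
beh t34.11 loc [ -15.45 -164.  ] z208.51 F [-0.2 -1.1] 0.3 M [-0.01 -0.02 -0.05] w0.0
 t34.53 loc [ -15.61 -139.45] z208.80 F [-1.3  0.3] 1.2 M [0.05 0.04 0.01] w-0.7
 t34.91 loc [ -16.08 -119.38] z207.90 F [-1.   0.4] 0.9 M [0.02 0.01 0.05] w-0.1
 t35.23 loc [ -16.05 -104.42] z207.89 F [0.2 0. ] -0.3 M [0.03 0.01 0.02] w-0.0
 t35.54 loc [-16.04 -89.41] z207.94 F [-0.3  0.6] -0.2 M [-0.05  0.02 -0.05] w0.1
 t35.86 loc [-16.17 -74.5 ] z205.77 F [-0.8  0.2] -0.4 M [ 0.05  0.01 -0.01] w-0.1
 t36.17 loc [-16.18 -59.54] z202.75 F [ 0.2 -0.1] -0.7 M [-0.06 -0.04  0.02] w0.1
 t36.50 loc [-16.22 -44.46] z198.68 F [0.3 0.4] -0.5 M [-0.02 -0.01  0.  ] w0.2
 t36.83 loc [-16.25 -29.51] z193.67 F [ 1.  -0.4] -0.2 M [ 0.01  0.02 -0.01] w0.1
```

View pics/barc.png

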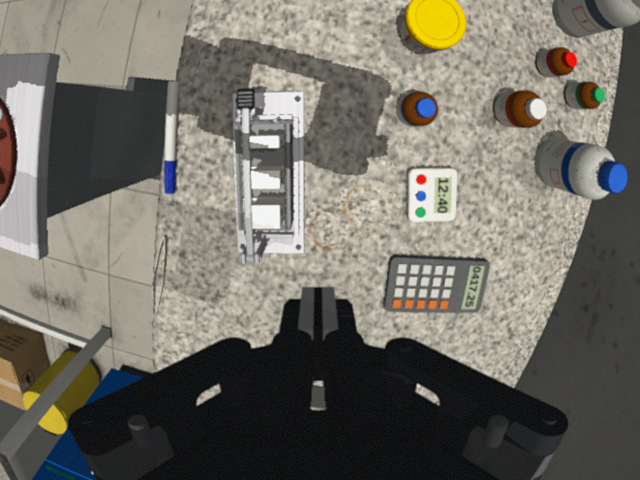

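The bar has swung closed: the tab is at (246,98) beyond the narrow end, and the bar lies over the shoulders with all three white tabs standing. I'll confirm it is flat with a gentle touch on the tab, then retreat and hand in.

Run:
```python
from h import *
p=loc(-16,84.6)
goto([*p,100],D(HY));move_l([*p,72],D(HY),120);wait(.3)
b=np.mean([get_obs()["wrist_force"] for _ in range(3)],0)
print(descend(p,72,61.5,1,3.5,b,v=25))
move_l([*p,200],D(HY),250);goto([*loc(50,-20),280],D(HY));wait(.3)
snap("last");st();cv2.imwrite("pics/lastr.png",rect("last",H0,HY,60,60,110,2.6))
```

```text
c71.0 z71.01 loc [-16.06  84.65] F [ 0.2 -0.1] 0.4
  c70.0 z69.85 loc [-16.14  84.63] F [0.3 0.2] 0.3
  c69.0 z68.86 loc [-16.12  84.62] F [ 0.2 -0.3] 0.6
  c68.0 z67.91 loc [-16.08  84.6 ] F [-0.3  0.2] 0.6
  c67.0 z66.92 loc [-16.08  84.62] F [ 0.6 -0.7] 0.5
  c66.0 z65.90 loc [-16.1  84.6] F [ 0.  -0.2] 0.5
  c65.0 z64.89 loc [-16.1   84.62] F [0.2 0.8] 0.3
  c64.0 z64.60 loc [-15.86  84.57] F [-1.2  0.6] 5.3
(64, True)
 t43.67 loc [ 49.34 -18.96] z279.25 F [-0.1  0.5] -0.4 M [-0.02 -0.04  0.07] w-0.0
```

View pics/lastr.png

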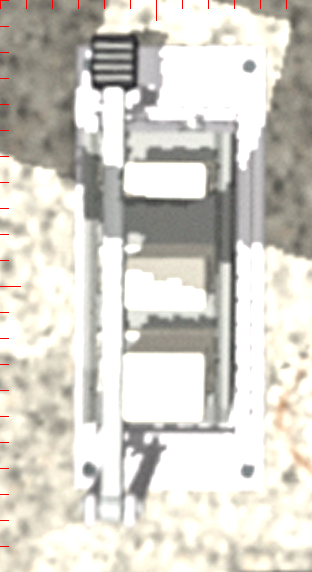

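The tab stops the finger at z = 64.6 (65 expected when closed), so the bar is flat. All three electrodes are upright beneath it. Handing in.

```bash
python3 -c "
from h import *
sign_off()"
```

```text
the job is handed in; nothing more can be done
```

The job is handed in at about 44 s of the 72 s allowed: both white electrodes are in the holder and the retaining bar is closed over them.

- **Electrodes:** the thick one is in the middle bay and the thin one in the narrow bay, both with the low shoulder to -x like the reference. I located the slots by eye with the wrist camera, and both electrodes entered without touching the land. Each clicked past its sprung contact at about 5.5 to 6.6 N.
- **Fully home:** both met a firm stop with the gripper at z ≈ 60 mm, the expected height. The readings there peaked at 11 to 12 N, above the 3 to 8 N range you gave, because I pressed on into the cushion to be sure they were seated.
- **Bar:** I pushed it past upright and it fell closed on its own. A gentle touch on the tab met resistance at z = 64.6 mm, against the 65 mm expected when flat.
- **Bystanders:** the last wide picture shows the pen, cup and bottle standing as before. The forceps were not clearly in that view, but I never worked near them.

No check failed or disagreed, apart from the peak pressing force noted above.

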